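Slide the embossing plate into the marking jig

ROBOT

A 7-joint arm with a two-finger parallel gripper is mounted at the origin on the work surface. World frame = base frame: x ahead of the robot, y to its left, z up, the work surface at z = 0. Lengths are in m, angles in rad, forces in N, time in s.
With the tool pointing down it reaches from about 0.425 to 0.875 m from the base axis. Payload 4.7 kg.
Tool frame: the origin (TCP) lies at the very end of the fingers, on their centre line; the grasp point (between the pads) lies 19 mm behind it; z points along the fingers, y is the line along which they close (so a half turn about z gives the same grasp; the last joint's range is limited). The gripper opens to 87 mm and grips with 3 to 60 N. Pads are 19 mm wide; open, the fingers measure 117 mm over their backs; the gripper's body (75 mm by 190 mm) begins 51 mm behind the grasp point.
Start: joints at [-1.148, 0.321, -0.07, 1.45, 0.023, 1.371, -0.057], TCP at [0.258, 0.596, 0.223] pointing down, gripper open.
Joint ranges: [-2.86, 2.86], [-0.3, 2.09], [-1.38, 1.24], [0.06, 2.45], [-1.56, 4.7], [0.09, 2.05], [-2.69, 2.69]. Speed limits (rad/s): [2.57, 2.57, 3.14, 3.14, 3.14, 3.14, 3.14].

INTERFACE

Orientations are given as a rotation vector (axis times angle).
In Python, from bench import get_state, get_image, get_calibration, close_job gives the robot as it stands.
- The arm moves only by the shell command python3 -m crank 'ROWS' [FORCE]. ROWS is JSON, a list of rows, each a list of 5 numbers: the opening, from 0 (shut) to 1 (fully open), then the shift along the world's x, y, z in units of 0.2 m (1.0 is 0.2 m), then the turn about the world's z in units of 2 pi rad (1.0 is 2 pi rad). A call has 1 to 5 rows; each row is the pose to reach, as a shift and turn from the pose commanded when the call began, turning the shorter way round; what a row does not reach only later rows make up. A row lasts 1/8 s, in which the tool goes at most 62.5 mm and 10.7 degrees, less where a joint would pass 70% of its speed; a pose out of reach is approached as far as the arm can. A call with a number of a shift or a turn outside -1 to 1 is refused whole. A call with a gripper value outside its range is refused whole. The fingers move at their own pace and stop on an object; FORCE is the grip in N (left out, the last holds). Time passes only in rows, so rows that repeat a pose let the fingers close. It gives the time, the measured TCP pose, the force, the opening and the grip force at its end, in the units of the state.
- get_state(): the state, without advancing time (a new reading comes with each control period).
- get_image(name): name is "scene" or "top"; returns the picture (400x640x3 uint8, red, green, blue); there is no depth.
- get_calibration(name): a dict with "fovy" (degrees; the focal length in pixels is half the picture's height over the tangent of half this angle, whatever the lens; pixels are square), "cx", "cy" (the principal point, pixels), "k1" (the pictures are not rectified: a ray, as slopes to the right and down, at radius r is drawn at 1 + k1 r^2 times it, then the intrinsics apply), "R" (3x3) and "t" (3): a world point X has camera coordinates R X + t. Camera axes: x right, y down, z forward; pixel columns grow to the right and rows downward; lengths in m; the calibration is good to about 2 mm. A picture is of the moment at which its call begins. get_calibration takes no time and is no camera call.
- close_job(): hands the job in; it is judged then, once.
The state is a dict: "time": time; "joint_positions": joint angles; "qd": joint speeds; "joint_torque": joint torques, N m; "position": TCP position; "tool_rot": TCP orientation; "ft_force": force on the tool from outside, world axes, zero at the start; "torque": the same for the moment, N m; "grip_width": opening from 0.0 (shut) to 1.0 (fully open); "grip_force": force on a finger pad.
Only numpy, scipy, OpenCV 4.12 (cv2) and the standard library are available. Lean on these libraries where they do the work, as an engineer would, in place of code of your own. Each camera call takes 0.05 s, during which the arm holds its last target. There are 200 camera calls.

TASK

Load the rectangular embossing plate into the marking jig: lay it flat on the jig's open landing, long side along the fences, and slide it gently along the run between the fences until you feel it drop into the pocket. Slide it, do not lift it or carry it over the run between the fences, do not shove or press hard on the jig, and leave it sitting flat, fully down in the pocket, with everything else on the bench left where it is.

Things in the scene. Friction and masses are not known exactly. Their poses are not given: they have to be found in the camera images.
- plate: Rectangular steel embossing plate, 90 mm (its x) by 70 mm (its y) by 8 mm thick, 0.3 to 0.6 kg, lying on the bench at the start. Origin: centre of its underside; z up. Half a turn about z makes no difference to it.
- plate_grip (a point): Middle of the wooden bar grip that stands on the plate's centre: 16 mm thick along the plate's x (flat faces towards +x and -x), 46 mm along its y, from 8 to 44 mm above the underside. This point is 32 mm above the underside.
- board: Marking jig, fixed to the bench: wooden board 400 mm (its x) by 150 mm (its y), 18 mm thick, carrying shims and fences. Origin: centre of its underside; +x runs from the open landing to the pocket, roughly away from the robot. The plate slides with its x along the board's x; its underside is 23 mm above this origin on the run, 18 mm when seated in the pocket.
- landing (a point): Middle of the open landing (board x = -115 mm, y = 0, z = 23 mm), on the top of the near aluminium shim, the run: 200 mm long, 72 mm wide, 5 mm thick, ending at the pocket's near edge. No fences here, from board x = -200 to -70 mm.
- mouth (a point): Start of the straight fences (board x = -30 mm, y = 0, z = 23 mm). From here to x = 195 mm wooden fences stand on both sides, inner faces 73 mm apart, tops 10 mm above the run; from x = -70 to -30 mm they splay, narrowing from about 100 mm to 73 mm.
- pocket_span (a point): Middle (board x = 76.5 mm, y = 0, z = 18 mm, on the pocket floor) of where the pocket may be: a gap 93 mm long and 5 mm deep between near and far shim. The shims are clamped elsewhere for each job: the pocket's centre lies up to 30 mm either way along x from this point, not measured, but seen and felt: the plate tips nose down, then its tail drops and the far edge stops it.
- disc: The other embossing plate: round steel disc 82 mm across, 8 mm thick, with the same wooden bar grip on top; bystander, does not fit the jig. Origin: centre of its underside.
- jar: White ceramic glue jar, 76 mm across, 78 mm tall, brush handle sticking up to 160 mm; bystander. Origin: centre of its underside.
- spool: Wooden thread spool, 42 mm across, 45 mm tall; bystander. Origin: centre of its underside.
- mallet: Hammer lying left of the jig; bystander.
- awl: Awl (a screwdriver-like tool) about 150 mm long, lying beyond the plates; bystander.
- tin: Aluminium can, 66 mm across, 100 mm tall; bystander. Origin: centre of its underside.
- punches: Black cup, 72 mm across, 90 mm tall, with steel punches up to 136 mm; bystander. Origin: centre of its underside.

How it is judged:
By the outcome, as a careful person would: the job done as asked, in the order asked, and still so for the second after the job is handed in, with the robot touching nothing.
It also fails if it takes over 54 s, if anything falls off the work surface, if the arm or the gripper's body presses on something with over 40 N, if the wrist force passes 120 N, or if a joint passes its speed limit or range.

## Working session

There is one attempt and no reset: what is moved stays moved. The work goes in short steps, Python scripts to look and compute and a shell command to move; the robot and the scene stay as the last step left them, time stands still between calls to the robot, and variables do not carry over. Pictures are saved under pics/ and viewed, at most 10 in all, crops included, and the job is handed in when it is done.

```bash
mkdir -p pics
cat > h.py <<'E'
import numpy as np, cv2
from bench import get_state,get_image,get_calibration
def K(n):
    c=get_calibration(n); f=200/np.tan(np.radians(c["fovy"])/2); return c,f,np.array(c["R"]),np.array(c["t"])
def plane(n,px,z):
    c,f,R,t=K(n); out=[]
    for u,v in np.atleast_2d(px):
        d=np.array([(u-c["cx"])/f,(v-c["cy"])/f]); s=d.copy()
        for _ in range(20): s=d/(1+c["k1"]*(s@s))
        r=R.T@np.array([*s,1]); o=-R.T@t; out.append(o+r*(z-o[2])/r[2])
    return np.array(out)
def proj(n,X):
    c,f,R,t=K(n); p=np.atleast_2d(X)@R.T+t; s=p[:,:2]/p[:,2:]; s=s*(1+c["k1"]*(s**2).sum(1,keepdims=True))
    return s*f+[c["cx"],c["cy"]]
def snap(n,name):
    im=get_image(n)[:,:,::-1].copy(); cv2.imwrite(f"pics/{name}.png",im); return im
E
python3 - <<'E'
from h import *
for n in("scene","top"):
    snap(n,n+"0"); c,f,R,t=K(n); print(n,f,c["k1"],-R.T@t,R.round(2).tolist())
print(get_state())
E
```

```text
scene 413.86501445758574 -0.047230748580577867 [0.93601266 0.39953893 0.87246905] [[-0.74, 0.68, 0.01], [0.56, 0.62, -0.55], [-0.38, -0.4, -0.83]]
top 510.31718043531714 -0.1452338617091543 [0.40589257 0.00746994 1.58401175] [[0.01, -1.0, -0.0], [-0.99, -0.01, -0.11], [0.11, 0.0, -0.99]]
{'time': 0.1, 'joint_positions': array([-1.14789596,  0.32171047, -0.07009292,  1.45155747,  0.02265132,
        1.37076829, -0.05690081]), 'qd': array([-6.04930976e-04, -3.72940049e-03, -5.10482676e-04, -2.44514252e-03,
       -6.83981005e-04,  1.98547056e-05, -1.06380397e-03]), 'joint_torque': array([-1.03146423e-03, -4.92572951e+01, -4.06069402e-01, -3.13393199e+01,
       -6.40907488e-02,  3.95360647e-02,  6.62878324e-05]), 'position': array([0.25824436, 0.59596966, 0.22159365]), 'tool_rot': array([-6.37570173e-01, -3.07601318e+00,  2.58444926e-03]), 'ft_force': array([-0.6297531 ,  0.21691407,  0.88752736]), 'torque': array([-0.05684787,  0.03637729,  0.00452831]), 'grip_force': 0.0, 'grip_width': 1.0041363137897923}
```

View pics/top0.png

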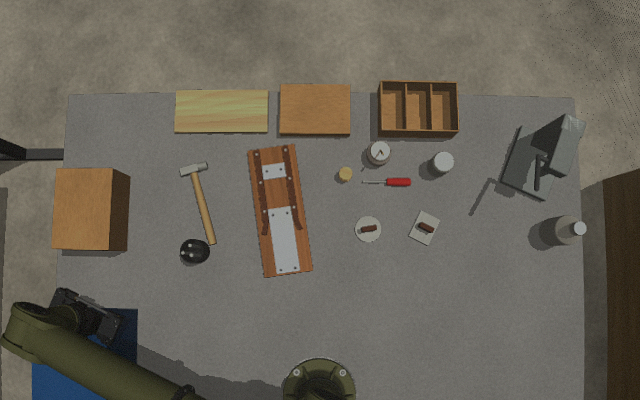

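View pics/scene0.png

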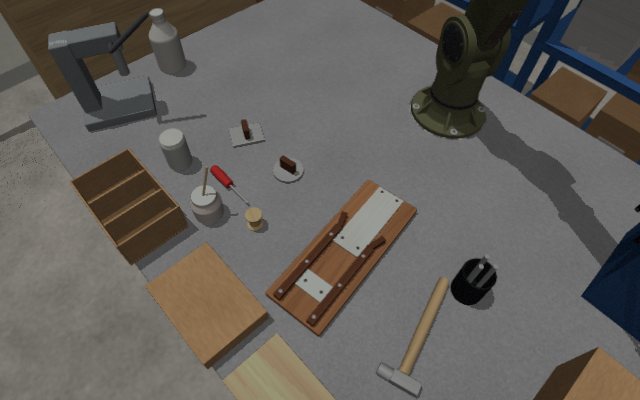

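The top view shows the board from (289,275) to (272,147). The near shim ends at about row 209 and the far shim starts at about row 179. The plate is at (425,228) with a brown grip, and the disc is at (368,229). The scene view agrees. Next I'll measure these.

Run:
```python
from h import *
def blob(im,seed,lo,hi,win,up=1):
    x0,y0,x1,y1=win; m=cv2.inRange(im,np.array(lo),np.array(hi)); w=np.zeros_like(m); w[y0:y1,x0:x1]=m[y0:y1,x0:x1]
    return w
im=cv2.imread("pics/top0.png"); sc=cv2.imread("pics/scene0.png")
print("plate px",im[215,425],"shim",im[240,285],"bench",im[250,360],"board",im[195,275],"grip",im[227,425])
def cnt(m):
    c=max(cv2.findContours(m,cv2.RETR_EXTERNAL,cv2.CHAIN_APPROX_NONE)[0],key=cv2.contourArea); return c[:,0].astype(float)
for nm,I,cam,win,z in [("plate","t","top",(405,205,447,250),.008),("disc","t","top",(352,213,386,246),.008),("nearshim","t","top",(264,203,304,276),.023),("farshim","t","top",(258,158,292,183),.023),
  ("plate","s","scene",(225,118,270,150),.008),("nearshim","s","scene",(330,180,406,258),.023),("farshim","s","scene",(290,262,335,305),.023)]:
    J=im if I=="t" else sc
    g=J.min(2); x0,y0,x1,y1=win; sub=g[y0:y1,x0:x1]
    th,_=cv2.threshold(sub,0,255,cv2.THRESH_OTSU); m=np.zeros_like(g); m[y0:y1,x0:x1]=(sub>th)*255
    P=plane(cam,cnt(m),z)[:,:2]
    r=cv2.minAreaRect((P*1000).astype(np.float32)); print(nm,cam,th,np.round(r[0],1),np.round(r[1],1),round(r[2],1), cv2.boxPoints(r).round(0).tolist())
# board outline
hsv=cv2.cvtColor(im,cv2.COLOR_BGR2HSV)
m=((hsv[:,:,1]>80)*255).astype(np.uint8); w=np.zeros_like(m); w[140:285,240:320]=m[140:285,240:320]
P=plane("top",cnt(w),.018)[:,:2]; r=cv2.minAreaRect((P*1000).astype(np.float32)); print("board",r,cv2.boxPoints(r).round().tolist())
# grip of plate
for cam,J,win,z in(("top",hsv,(412,215,438,240),.044),("scene",cv2.cvtColor(sc,cv2.COLOR_BGR2HSV),(235,115,258,145),.03)):
    m=((J[:,:,1]>80)*255).astype(np.uint8); x0,y0,x1,y1=win; w=np.zeros_like(m); w[y0:y1,x0:x1]=m[y0:y1,x0:x1]
    P=plane(cam,cnt(w),z)[:,:2]; print("grip",cam,cv2.minAreaRect((P*1000).astype(np.float32)))
big=cv2.resize(im[130:290,230:450],None,fx=3.6,fy=3.6,interpolation=cv2.INTER_CUBIC); cv2.imwrite("pics/z.png",big)
```

```text
plate px [133 144 144] shim [153 156 151] bench [108 114 114] board [ 54  86 128] grip [38 52 74]
plate top 80.0 [ 512.6 -328.4] [130.2 138.9] 89.5 [[443.0, -393.0], [582.0, -394.0], [583.0, -264.0], [444.0, -263.0]]
disc top 80.0 [ 505.4 -149.8] [ 99.3 103.2] 0.2 [[455.0, -98.0], [456.0, -202.0], [555.0, -201.0], [555.0, -98.0]]
nearshim top 99.0 [471.  112.6] [200.4  72.7] 8.8 [[366.0, 133.0], [378.0, 61.0], [576.0, 92.0], [565.0, 164.0]]
farshim top 94.0 [683.7 146. ] [46.2 72.5] 8.9 [[655.0, 178.0], [666.0, 107.0], [712.0, 114.0], [701.0, 185.0]]
plate scene 78.0 [ 510.8 -325.6] [120.2 134.9] 47.8 [[420.0, -325.0], [520.0, -415.0], [601.0, -326.0], [501.0, -236.0]]
nearshim scene 90.0 [446.5 105.7] [259.8 100.8] 16.8 [[308.0, 116.0], [337.0, 20.0], [585.0, 95.0], [556.0, 191.0]]
farshim scene 96.0 [685.5 145.6] [46.1 69.6] 8.6 [[657.0, 177.0], [668.0, 108.0], [714.0, 115.0], [703.0, 183.0]]
board ((563.2634887695312, 127.16552734375), (399.5043640136719, 150.53819274902344), 8.98794937133789) [[354.0, 170.0], [378.0, 22.0], [772.0, 84.0], [749.0, 233.0]]
grip top ((509.1602783203125, -321.358642578125), (43.85535430908203, 15.131714820861816), 63.710243225097656)
grip scene ((513.8109741210938, -322.02069091796875), (72.57537078857422, 14.147454261779785), 62.92383575439453)
```

View pics/z.png

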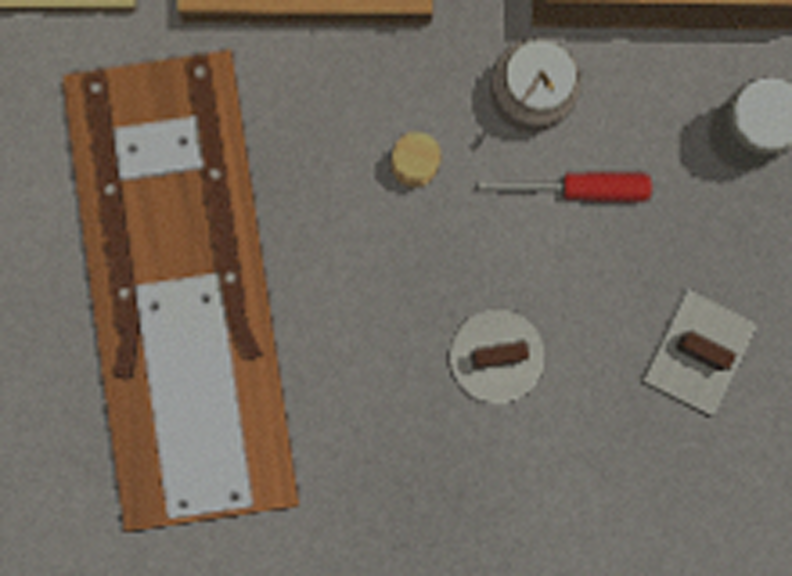

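The close-up confirms the layout. The board fits at 400x150 mm, with centre (563,127) and yaw 8.9°. The shim edges put the pocket at board x of about 6.6 to 99, which is 92 mm long as expected, so its centre is near 53. The plate's threshold caught the bench, so I'll redo that mask.

Run:
```python
from h import *
for cam,win in(("top",(400,200,450,255)),("scene",(222,115,275,152))):
    im=cv2.imread(f"pics/{cam}0.png"); x0,y0,x1,y1=win
    g=cv2.GaussianBlur(im,(3,3),0).min(2)
    for th in(118,124):
        m=np.zeros_like(g); m[y0:y1,x0:x1]=(g[y0:y1,x0:x1]>th)*255
        c=max(cv2.findContours(m,0,1)[0],key=cv2.contourArea)[:,0].astype(float)
        r=cv2.minAreaRect((plane(cam,c,.008)[:,:2]*1000).astype(np.float32)); print(cam,th,np.round(r[0],1),np.round(r[1],1),round(r[2],1))
```

```text
top 118 [ 531.3 -335.3] [65.9 39.5] 63.7
top 124 [ 534.4 -335.9] [63.4 33.5] 67.1
scene 118 [ 533.3 -336.6] [65.7 40.1] 65.3
scene 124 [ 535.2 -335.8] [60.  34.3] 63.1
```

Run:
```python
from h import *
for cam,win in(("top",(400,200,450,255)),("scene",(222,115,275,152))):
    im=cv2.imread(f"pics/{cam}0.png"); x0,y0,x1,y1=win
    g=cv2.GaussianBlur(im,(3,3),0).min(2); 
    print(np.percentile(g[y0:y1,x0:x1],[30,50,70,90,99]))
    for th in(112,116,120):
        m=np.zeros_like(g); m[y0:y1,x0:x1]=(g[y0:y1,x0:x1]>th)*255
        m=cv2.morphologyEx(m,cv2.MORPH_OPEN,np.ones((2,2))) 
        n,l,s,_=cv2.connectedComponentsWithStats(m)
        pts=np.argwhere(np.isin(l,[i for i in range(1,n) if s[i,4]>40]))[:,::-1].astype(float)
        r=cv2.minAreaRect((plane(cam,pts,.008)[:,:2]*1000).astype(np.float32)); print(cam,th,np.round(r[0],1),np.round(r[1],1),round(r[2],1))
```

```text
[104. 105. 107. 126. 130.]
top 112 [ 508.1 -328.4] [68.6 87.3] 63.7
top 116 [ 508. -328.] [65.7 85.9] 62.7
top 120 [ 508.3 -328. ] [64.9 84.4] 63.7
[110. 112. 113. 123. 126.]
scene 112 [ 505.7 -338.1] [104.3  94. ] 64.4
scene 116 [ 512.9 -321.4] [66.  86.4] 63.6
scene 120 [ 513.  -321.4] [64.6 84.9] 63.6
```

Heading for the plate at about (0.5105, -0.325), with the finger axis at -26.3°, which is a turn of -0.258 in total.

```bash
python3 -m crank '[[1,0.25,-0.25,0,0],[1,0.5,-0.5,0,-0.02],[1,0.75,-0.75,0,-0.04],[1,1,-1,0,-0.06],[1,1,-1,0,-0.08]]'
python3 -m crank '[[1,0,-0.25,0,-0.025],[1,0,-0.5,0,-0.05],[1,0,-0.75,0,-0.075],[1,0,-1,0,-0.1]]'
python3 -m crank '[[1,0,-0.25,0,-0.025],[1,0,-0.5,0,-0.05],[1,0,-0.75,0,-0.075],[1,0,-1,0,-0.078]]'
python3 -m crank '[[1,0,-0.25,0,0],[1,0,-0.5,0,0],[1,0,-0.75,0,0],[1,0,-1,0,0]]'
python3 -m crank '[[1,0.13,-0.3,0,0],[1,0.26,-0.6,-0.1,0],[1,0.26,-0.6,-0.3,0],[1,0.26,-0.6,-0.5,0],[1,0.26,-0.6,-0.5,0]]'
python3 - <<'E'
from h import *
from scipy.spatial.transform import Rotation as Q
s=get_state(); y=Q.from_rotvec(s["tool_rot"]).as_matrix()[:,1]; print(s["position"],np.degrees(np.arctan2(y[1],y[0])))
im=snap("scene","s1"); cv2.imwrite("pics/s1c.png",cv2.resize(im[40:240,130:400],None,fx=2.9,fy=2.9))
E
```

```text
time: 0.72
position: [0.4614, 0.3923, 0.2223]
tool_rot: [1.395, 2.813, -0.002]
ft_force: [-0.9, 0.8, -0.7]
grip_width: 1.0
grip_force: 0.0
time: 1.23
position: [0.4581, 0.1946, 0.2222]
tool_rot: [-2.193, -2.25, 0.001]
ft_force: [1.1, 0.5, 0.5]
grip_width: 1.0
grip_force: 0.0
time: 1.72
position: [0.458, -0.0052, 0.2224]
tool_rot: [-2.67, -1.655, -0.0]
ft_force: [0.2, 0.1, 0.3]
grip_width: 1.0
grip_force: 0.0
time: 2.22
position: [0.458, -0.2049, 0.2225]
tool_rot: [-2.668, -1.658, -0.001]
ft_force: [1.3, 0.7, -0.4]
grip_width: 0.996
grip_force: 0.0
time: 2.85
position: [0.508, -0.3221, 0.1192]
tool_rot: [-2.664, -1.654, 0.007]
ft_force: [0.0, 0.1, 0.9]
grip_width: 1.0
grip_force: 0.0
[ 0.50798961 -0.32212588  0.11915448] -26.328303005541585
```

View pics/s1c.png

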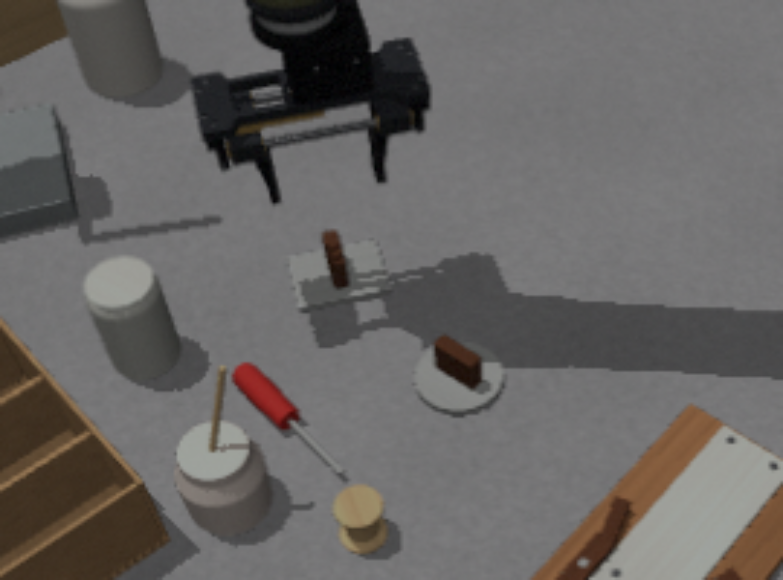

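The crop shows the fingers straddling the plate's bar, with tips at about (277,200) and (381,180) and the bar at (338,260), axes aligned. Descending to grasp.

```bash
python3 -m crank '[[1,0,0,-0.15,0],[1,0,0,-0.3,0],[1,0,0,-0.45,0],[1,0,0,-0.54,0],[1,0,0,-0.54,0]]'
python3 -m crank '[[0,0,0,0,0],[0,0,0,0,0],[0,0,0,0,0],[0,0,0,0,0],[0,0,0,0,0]]' 25
python3 -m crank '[[0,0,0,0,0],[0,0,0,0,0],[0,0,0,0.02,0],[0,0,0,0.05,0],[0,0,0,0.1,0]]'
```

```text
time: 3.52
position: [0.5107, -0.3233, 0.0149]
tool_rot: [-2.668, -1.658, -0.0]
ft_force: [0.2, -0.0, 0.2]
grip_width: 1.002
grip_force: 0.0
time: 4.15
position: [0.5104, -0.3235, 0.0146]
tool_rot: [2.668, 1.658, 0.0]
ft_force: [-0.5, -0.0, 0.5]
grip_width: 0.516
grip_force: 0.0
time: 4.78
position: [0.5095, -0.323, 0.0342]
tool_rot: [-2.667, -1.657, 0.002]
ft_force: [-0.4, 0.7, -4.6]
grip_width: 0.18
grip_force: 25.0
```

Gripped at 15.7 mm wide, load about 4.6 N. Next I'll lift and carry it to above the landing.

```bash
python3 -m crank '[[0,0,0,0.2,0],[0,0,0,0.4,0],[0,0,0.15,0.4,0],[0,-0.05,0.4,0.4,0],[0,-0.1,0.65,0.4,0.02]]'
python3 -m crank '[[0,-0.05,0.25,0,0.02],[0,-0.1,0.5,0,0.04],[0,-0.15,0.75,0,0.06],[0,-0.2,1,0,0.078],[0,-0.2,1,0,0.078]]'
python3 -m crank '[[0,0,0.2,0,0],[0,0,0.4,0,0],[0,0,0.515,-0.1,0],[0,0,0.515,-0.2,0],[0,0,0.515,-0.2,0]]'
python3 - <<'E'
from h import *
from scipy.spatial.transform import Rotation as Q
s=get_state(); y=Q.from_rotvec(s["tool_rot"]).as_matrix()[:,1]; print(s["position"],np.degrees(np.arctan2(y[1],y[0])))
im=snap("scene","s2"); t=snap("top","t2")
a=cv2.resize(im[140:300,270:470],None,fx=3,fy=3);b=cv2.resize(t[180:290,240:330],None,fx=2,fy=2)
cv2.imwrite("pics/s2c.png",np.hstack([a,np.vstack([b,np.zeros((480-220,180,3),np.uint8)])]))
E
```

```text
time: 5.4
position: [0.4897, -0.1925, 0.1147]
tool_rot: [-2.557, -1.824, 0.0]
ft_force: [-0.2, 0.6, -4.3]
grip_width: 0.18
grip_force: 25.0
time: 6.02
position: [0.4492, 0.0106, 0.1147]
tool_rot: [-2.031, -2.395, -0.002]
ft_force: [0.4, -0.8, -4.4]
grip_width: 0.18
grip_force: 25.0
time: 6.65
position: [0.4491, 0.1078, 0.0734]
tool_rot: [-2.042, -2.386, 0.006]
ft_force: [-0.7, -0.1, -4.3]
grip_width: 0.183
grip_force: 25.0
[0.44914019 0.10783182 0.07341827] 8.886416932212
```

View pics/s2c.png

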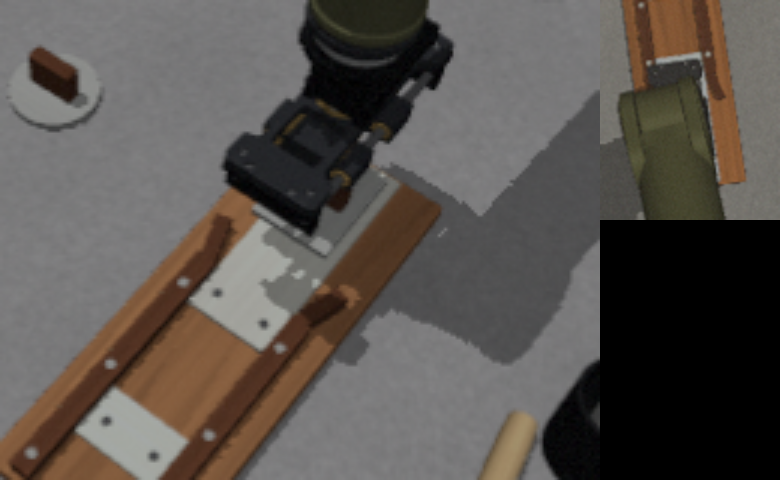

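Run:
```python
from h import *
c=np.array([.5633,.1272]); a=np.radians(8.95); B=np.array([[np.cos(a),np.sin(a)],[-np.sin(a),np.cos(a)]])
def px(p): return (np.array(p,float)-1)/3+[270,140]
for nm,p,z in(("front low corner",(323,256),.0588),("front top corner",(326,245),.0668),("rear top corner",(389,177),.0668),("front-left low",(253,212),.0588)):
    print(nm,((plane("scene",px(p),z)[0,:2]-c)@B.T*1000).round(1))
print("tcp",((get_state()["position"][:2]-c)@B.T*1000).round(1))
im=cv2.imread("pics/s2.png"); cv2.imwrite("pics/s2d.png",cv2.resize(im[185:235,345:415],None,fx=10,fy=10,interpolation=cv2.INTER_CUBIC))
```

```text
front low corner [-71.   31.1]
front top corner [-75.9  29.2]
rear top corner [-160.3   33.4]
front-left low [-70.2 -34. ]
tcp [-113.9   -1.1]
```

View pics/s2d.png

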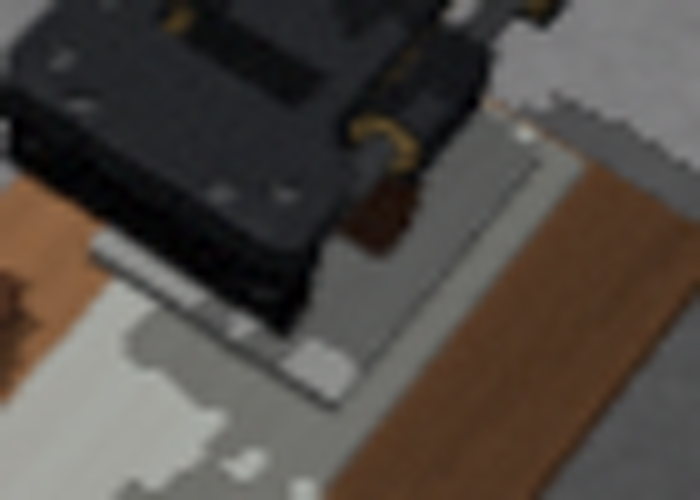

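The 10x crop is clear. The plate's top face has its front-left corner at (340,397), rear-left at (540,160) and front-right at (93,243).

Run:
```python
from h import *
c=np.array([.5633,.1272]); a=np.radians(8.95); B=np.array([[np.cos(a),np.sin(a)],[-np.sin(a),np.cos(a)]])
P=[((plane("scene",np.array(p)/10-.45+[345,185],.0668)[0,:2]-c)@B.T*1000) for p in((343,397),(540,160),(92,243))]
print(np.round(P,1)); d=P[0]-P[1]; print(np.degrees(np.arctan2(d[1],d[0])),np.hypot(*d),np.hypot(*(P[0]-P[2])),(P[1]+P[2])/2)
# shim near-left edge same view at z=.023 : crop line (585,165)-(325,495)
print([((plane("scene",np.array(p)/10-.45+[345,185],.023)[0,:2]-c)@B.T*1000).round(1) for p in((585,165),(325,495))])
```

```text
[[ -70.1   34.5]
 [-154.5   34.9]
 [ -68.4  -34.5]]
-0.2795318598244576 84.35163058756862 68.94268623800339 [-111.45098428    0.20182283]
[array([-191. ,   34.9]), array([-70.9,  36.5])]
```

Centred to within about 1 mm and parallel. Lowering gently onto the run.

```bash
python3 -m crank '[[0,0,0,-0.06,0],[0,0,0,-0.12,0],[0,0,0,-0.16,0],[0,0,0,-0.17,0],[0,0,0,-0.17,0]]'
python3 -m crank '[[0,0,0,-0.005,0],[0,0,0,-0.01,0],[0,0,0,-0.015,0],[0,0,0,-0.015,0]]'
```

```text
time: 7.38
position: [0.45, 0.1094, 0.0409]
tool_rot: [-2.04, -2.388, 0.002]
ft_force: [-3.4, 0.8, 2.6]
grip_width: 0.18
grip_force: 25.0
time: 7.88
position: [0.45, 0.1094, 0.0407]
tool_rot: [-2.039, -2.386, 0.002]
ft_force: [-13.6, -4.3, 30.1]
grip_width: 0.179
grip_force: 25.0
```

Contact came a little early and pressed 30 N. I'll back off, release so the plate lies flat, then regrip lightly.

```bash
python3 -m crank '[[0,0,0,0.015,0],[0.25,0,0,0.015,0],[0.25,0,0,0.015,0],[0.25,0,0,0.015,0]]'
python3 -m crank '[[0,0,0,0,0],[0,0,0,0,0],[0,0,0,0,0],[0,0,0,0,0]]' 6
```

```text
time: 8.38
position: [0.4507, 0.1095, 0.0405]
tool_rot: [2.04, 2.388, 0.0]
ft_force: [1.6, 0.0, 0.2]
grip_width: 0.248
grip_force: 0.0
time: 8.88
position: [0.4506, 0.1095, 0.0406]
tool_rot: [2.041, 2.388, 0.001]
ft_force: [1.7, -0.6, -2.4]
grip_width: 0.186
grip_force: 6.0
```

Sliding in steps of about 8 mm per row along the board's x, direction (0.988, 0.156).

```bash
python3 -m crank '[[0,0.04,0.0062,0,0],[0,0.08,0.0125,0,0],[0,0.12,0.019,0,0],[0,0.16,0.025,0,0],[0,0.2,0.031,0,0]]'
python3 -m crank '[[0,0.03,0.0047,0,0],[0,0.06,0.0095,0,0],[0,0.09,0.014,0,0],[0,0.12,0.019,0,0],[0,0.12,0.019,0,0]]'
python3 -c "
from h import *
s=get_state();print(s['ft_force'],s['torque'])"
```

```text
time: 9.5
position: [0.4872, 0.1153, 0.0402]
tool_rot: [-2.037, -2.385, 0.009]
ft_force: [-8.9, -0.6, 8.0]
grip_width: 0.187
grip_force: 6.0
time: 10.12
position: [0.5129, 0.1193, 0.0402]
tool_rot: [-2.039, -2.387, 0.005]
ft_force: [-5.2, 0.3, 2.9]
grip_width: 0.183
grip_force: 6.0
[-5.21410601  0.29792956  2.88605065] [-0.18666045  1.10177864 -0.01448493]
```

```bash
python3 -m crank '[[0,0.025,0.0039,0.0025,0],[0,0.05,0.0078,0.0025,0],[0,0.075,0.0117,0.0025,0],[0,0.1,0.0156,0.0025,0],[0,0.1,0.0156,0.0025,0]]'
python3 -m crank '[[0,0.025,0.0039,0,0],[0,0.05,0.0078,0,0],[0,0.075,0.0117,0,0],[0,0.1,0.0156,0,0],[0,0.1,0.0156,0,0]]'
python3 - <<'E'
from h import *
c=np.array([.5633,.1272]); a=np.radians(8.95); B=np.array([[np.cos(a),np.sin(a)],[-np.sin(a),np.cos(a)]])
print(((get_state()["position"][:2]-c)@B.T*1000).round(1))
im=snap("scene","s3"); cv2.imwrite("pics/s3c.png",cv2.resize(im[170:320,270:430],None,fx=4,fy=4,interpolation=cv2.INTER_CUBIC))
E
```

```text
time: 10.75
position: [0.5349, 0.1225, 0.041]
tool_rot: [2.041, 2.388, 0.0]
ft_force: [1.0, 0.5, -4.5]
grip_width: 0.184
grip_force: 6.0
time: 11.38
position: [0.5549, 0.1257, 0.0411]
tool_rot: [2.041, 2.388, 0.0]
ft_force: [0.1, 0.3, -5.4]
grip_width: 0.183
grip_force: 6.0
[-8.5 -0.1]
```

View pics/s3c.png

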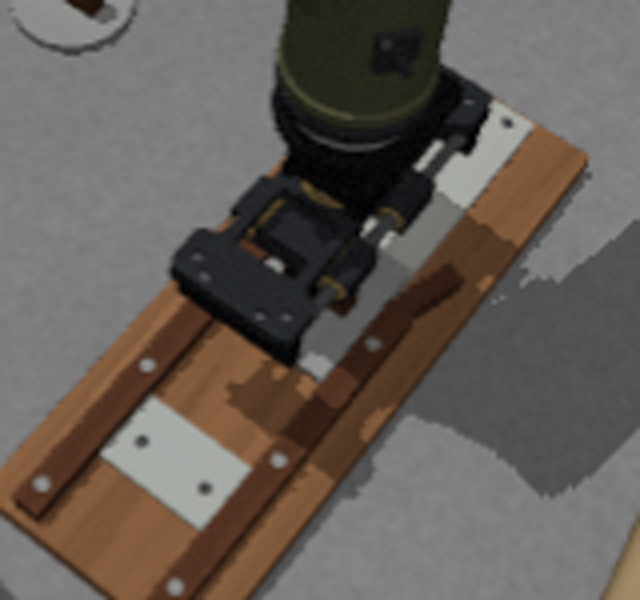

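The plate is inside the fences, near-edge side, with its nose over the pocket. The load reads full weight, so I'll release now to let it rest, lower the fingers slightly, and push loosely from here.

```bash
python3 -m crank '[[0,0,0,-0.003,0],[0.26,0,0,-0.003,0],[0.26,0,0,-0.003,0],[0.26,0,0,-0.003,0],[0.26,0,0,-0.008,0]]'
python3 -m crank '[[0.26,0.02,0.003,0,0],[0.26,0.04,0.006,0,0],[0.26,0.06,0.009,0,0],[0.26,0.08,0.0125,0,0],[0.26,0.1,0.0156,0,0]]'
python3 -m crank '[[0.26,0.02,0.003,0,0],[0.26,0.04,0.006,0,0],[0.26,0.06,0.009,0,0],[0.26,0.08,0.0125,0,0],[0.26,0.1,0.0156,0,0]]'
```

```text
time: 12.05
position: [0.5547, 0.1258, 0.0398]
tool_rot: [2.04, 2.388, 0.001]
ft_force: [0.2, -0.1, 0.7]
grip_width: 0.261
grip_force: 0.0
time: 12.68
position: [0.5735, 0.1286, 0.039]
tool_rot: [-2.04, -2.387, 0.003]
ft_force: [-1.7, -0.5, -1.1]
grip_width: 0.256
grip_force: 0.9
time: 13.3
position: [0.5946, 0.132, 0.0395]
tool_rot: [2.041, 2.389, -0.0]
ft_force: [-2.1, -1.2, -0.9]
grip_width: 0.259
grip_force: 1.0
```

```bash
python3 -m crank '[[0.26,0.02,0.003,0,0],[0.26,0.04,0.006,0,0],[0.26,0.055,0.0085,0,0],[0.26,0.07,0.011,0,0],[0.26,0.085,0.013,0,0]]'
python3 -m crank '[[0.26,0.01,0.0015,0,0],[0.26,0.02,0.003,0,0],[0.26,0.03,0.0045,0,0],[0.26,0.03,0.0045,0,0]]'
python3 - <<'E'
from h import *
c=np.array([.5633,.1272]); a=np.radians(8.95); B=np.array([[np.cos(a),np.sin(a)],[-np.sin(a),np.cos(a)]])
print(((get_state()["position"][:2]-c)@B.T*1000).round(1))
im=snap("scene","s4"); cv2.imwrite("pics/s4c.png",cv2.resize(im[180:330,260:420],None,fx=4,fy=4,interpolation=cv2.INTER_CUBIC))
E
```

```text
time: 13.92
position: [0.6116, 0.1346, 0.0395]
tool_rot: [2.041, 2.389, -0.0]
ft_force: [-1.6, 0.0, -1.3]
grip_width: 0.263
grip_force: 1.0
time: 14.42
position: [0.6178, 0.1355, 0.0396]
tool_rot: [2.04, 2.388, 0.001]
ft_force: [-1.5, 0.6, -0.6]
grip_width: 0.263
grip_force: 0.7
[55.1 -0.3]
```

View pics/s4c.png

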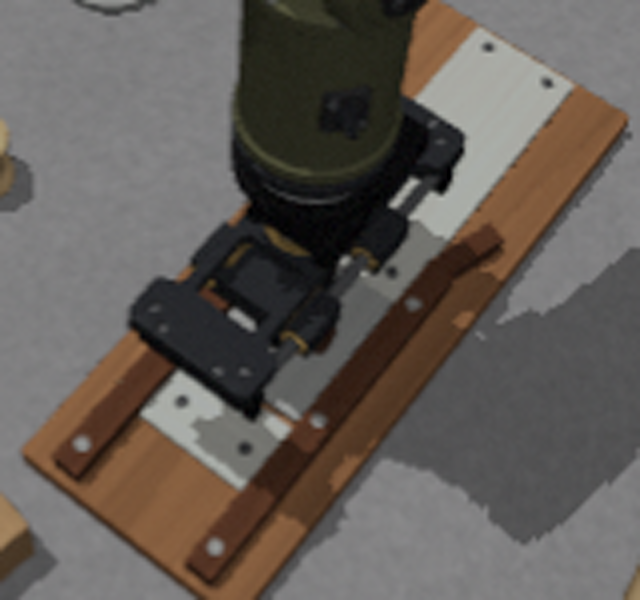

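The plate's front edge is nearly at the far shim, with a thin brown gap visible at about (285,412). I'll continue in small steps until it drops and stops.

```bash
python3 -m crank '[[0.26,0.008,0.0012,0,0],[0.26,0.016,0.0025,0,0],[0.26,0.016,0.0025,0,0]]'
python3 -m crank '[[0.26,0.008,0.0012,0,0],[0.26,0.016,0.0025,0,0],[0.26,0.016,0.0025,0,0]]'
```

```text
time: 14.85
position: [0.6208, 0.136, 0.0396]
tool_rot: [2.041, 2.388, 0.0]
ft_force: [-3.1, 0.0, 0.1]
grip_width: 0.259
grip_force: 1.2
time: 15.22
position: [0.6212, 0.1361, 0.0394]
tool_rot: [-2.038, -2.385, 0.007]
ft_force: [-9.8, -1.6, 6.5]
grip_width: 0.265
grip_force: 5.1
```

A stop is felt, with force rising to 10 N. I'll ease off, then raise the open fingers clear and look.

```bash
python3 -m crank '[[0.26,-0.02,-0.003,0,0],[0.26,-0.032,-0.005,0,0],[0.26,-0.032,-0.005,0,0]]'
python3 -m crank '[[0.45,0,0,0,0],[0.6,0,0,0,0],[0.6,0,0,0,0],[0.6,0,0,0.1,0],[0.6,0,0,0.25,0]]'
python3 -m crank '[[0.6,0,0,0.3,0],[0.6,0,0,0.6,0],[0.6,0,0,0.9,0],[0.6,0,0,0.9,0]]'
python3 - <<'E'
from h import *
im=snap("scene","s5"); cv2.imwrite("pics/s5c.png",cv2.resize(im[200:310,280:400],None,fx=5,fy=5,interpolation=cv2.INTER_CUBIC))
E
```

```text
time: 15.6
position: [0.6181, 0.1355, 0.0399]
tool_rot: [2.04, 2.388, 0.002]
ft_force: [-0.4, 0.6, 0.3]
grip_width: 0.257
grip_force: 0.0
time: 16.23
position: [0.617, 0.1352, 0.0904]
tool_rot: [-2.041, -2.388, 0.002]
ft_force: [-0.5, 0.3, 0.7]
grip_width: 0.593
grip_force: 0.0
time: 16.73
position: [0.6205, 0.1353, 0.2775]
tool_rot: [2.037, 2.383, 0.017]
ft_force: [0.4, -0.8, -1.2]
grip_width: 0.597
grip_force: 0.0
```

View pics/s5c.png

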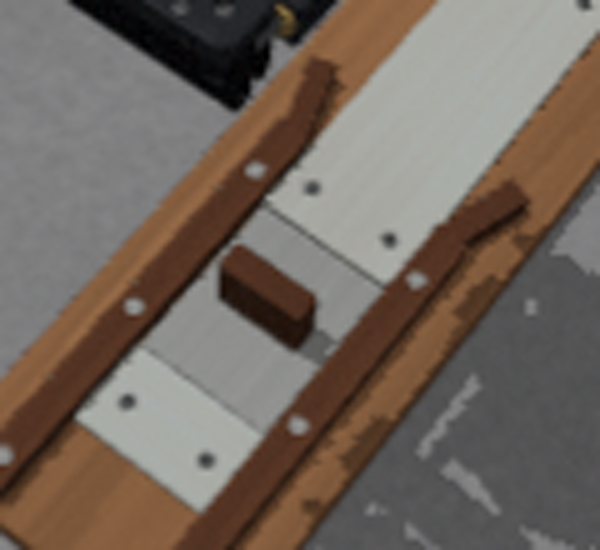

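The plate lies between the shims and aligned: tail edge (265,205)–(385,285), front edge (145,345)–(260,430). I'll check numerically that it is flat and down.

Run:
```python
from h import *
c=np.array([.5633,.1272]); a=np.radians(8.95); B=np.array([[np.cos(a),np.sin(a)],[-np.sin(a),np.cos(a)]])
f=lambda p,z:((plane("scene",np.array(p)/5-.4+[280,200],z)[0,:2]-c)@B.T*1000).round(1)
for p in((265,207),(325,247),(383,287)): print("tail",f(p,.026),f(p,.031))
for p in((147,346),(203,389),(260,430)): print("front",f(p,.026),f(p,.031))
# bar top/bottom of the front-left vertical edge and front-right vertical edge
for t,b in(((222,273),(222,300)),((298,322),(298,350))): print("bar",f(t,.062),f(b,.026))
im=snap("top","t5"); cv2.imwrite("pics/t5c.png",cv2.resize(im[140:285,235:325],None,fx=4,fy=4,interpolation=cv2.INTER_CUBIC))
```

```text
tail [ 11.4 -33.6] [ 13.7 -32.1]
tail [10.8  0.6] [13.2  1.8]
tail [10.9 33.2] [13.2 34.3]
front [100.9 -32.3] [102.7 -30.8]
front [101.6  -0. ] [103.4   1.2]
front [101.3  31.3] [103.1  32.3]
bar [ 66.4 -18.1] [ 61.9 -20. ]
bar [64.5 21.8] [60.2 21.6]
```

Run:
```python
from h import *
# grey profile along the board's x axis line at y=+25mm (beside the bar), z=.023 — edges in mm
c=np.array([.5633,.1272]); a=np.radians(8.95); A=np.array([[np.cos(a),-np.sin(a)],[np.sin(a),np.cos(a)]])
im=cv2.imread("pics/s5.png").min(2).astype(np.float32)
for y in(-27,27):
    xs=np.arange(-6,116,2.); X=np.c_[(np.c_[xs,np.full_like(xs,y)]/1000)@A.T+c,np.full_like(xs,.023)]; p=proj("scene",X).astype(np.float32)
    print(y,cv2.remap(im,p[:,0:1],p[:,1:2],1).ravel().astype(int).tolist())
```

```text
-27 [157, 160, 160, 161, 161, 161, 153, 127, 113, 131, 138, 138, 138, 138, 138, 138, 139, 138, 128, 89, 37, 34, 33, 32, 34, 34, 32, 25, 17, 15, 47, 92, 118, 139, 141, 141, 141, 142, 142, 141, 141, 141, 141, 142, 141, 141, 142, 141, 141, 140, 141, 142, 137, 133, 149, 166, 167, 167, 167, 167, 166]
27 [165, 165, 165, 165, 165, 165, 157, 128, 116, 134, 141, 140, 140, 140, 140, 140, 140, 140, 141, 141, 141, 141, 141, 141, 138, 119, 92, 92, 92, 92, 92, 93, 98, 120, 142, 142, 143, 143, 142, 142, 143, 143, 143, 143, 143, 144, 145, 144, 144, 143, 145, 144, 141, 136, 149, 167, 166, 165, 165, 166, 166]
```

Run:
```python
from h import *
im=cv2.imread("pics/s5.png"); t=cv2.imread("pics/t5.png")
a=cv2.resize(im[232:292,300:370],None,fx=7,fy=7,interpolation=cv2.INTER_CUBIC)
b=cv2.resize(t[130:290,170:470],(300,160))
cv2.imwrite("pics/fin.png",np.hstack([a,np.vstack([b,np.zeros((260,300,3),np.uint8)])]))
# measured drop: bar top centre against plate centre, both views, if seated upright
c=np.array([.5633,.1272]); a=np.radians(8.95); A=np.array([[np.cos(a),-np.sin(a)],[np.sin(a),np.cos(a)]])
for cx in(54.5,):
  for lab,dx,z in(("seated",0,.062),("tail up",1.9,.0645)):
    P=[np.r_[A@(np.array([cx+dx+sx*8,sy*23])/1000)+c,z] for sx,sy in((1,-1),(1,1),(-1,1),(-1,-1))]
    print(lab,((proj("scene",P)-[300,232]+.43)*7).round(0).tolist())
```

```text
seated [[166.0, 141.0], [284.0, 225.0], [315.0, 188.0], [197.0, 106.0]]
tail up [[163.0, 142.0], [281.0, 225.0], [312.0, 189.0], [194.0, 106.0]]
```

View pics/fin.png

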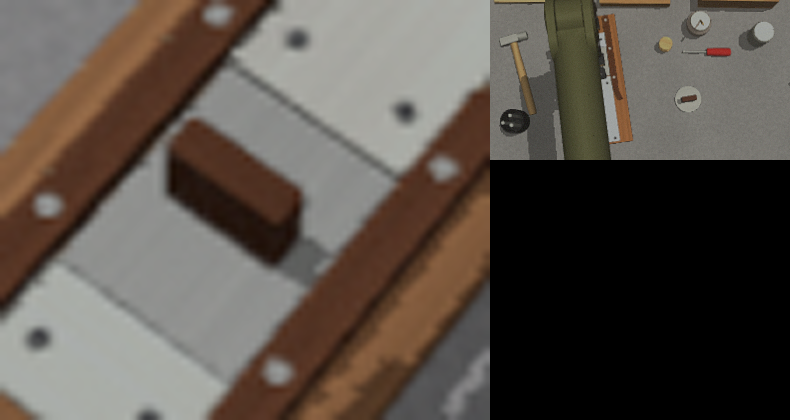

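Run:
```python
from h import *
c=np.array([.5633,.1272]); a=np.radians(8.95); A=np.array([[np.cos(a),-np.sin(a)],[np.sin(a),np.cos(a)]])
for n in("scene0","s5"):
  im=cv2.imread(f"pics/{n}.png").min(2).astype(np.float32)
  for y in(-27,0,27):
    for r in((0,18),(92,112)):
      xs=np.arange(*r,1.); X=np.c_[(np.c_[xs,np.full_like(xs,y)]/1000)@A.T+c,np.full_like(xs,.023)]; p=proj("scene",X).astype(np.float32)
      print(n,y,r,cv2.remap(im,p[:,0:1],p[:,1:2],1).ravel().astype(int).tolist())
```

```text
scene0 -27 (0, 18) [145, 145, 145, 145, 144, 141, 136, 127, 107, 86, 67, 54, 52, 50, 49, 49, 49, 49]
scene0 -27 (92, 112) [52, 52, 53, 53, 53, 54, 56, 64, 83, 107, 130, 142, 149, 151, 150, 149, 149, 149, 150, 150]
scene0 0 (0, 18) [144, 145, 145, 145, 145, 143, 140, 127, 109, 87, 71, 60, 54, 53, 53, 53, 54, 54]
scene0 0 (92, 112) [56, 55, 55, 56, 56, 56, 58, 68, 87, 112, 135, 144, 150, 151, 151, 150, 150, 150, 150, 150]
scene0 27 (0, 18) [149, 149, 149, 148, 148, 145, 140, 129, 107, 84, 66, 57, 57, 57, 58, 58, 57, 57]
scene0 27 (92, 112) [57, 57, 58, 58, 58, 59, 61, 72, 90, 112, 130, 142, 150, 150, 149, 148, 148, 148, 148, 149]
s5 -27 (0, 18) [161, 161, 161, 161, 161, 158, 153, 144, 127, 116, 113, 121, 131, 136, 138, 138, 138, 138]
s5 -27 (92, 112) [140, 140, 141, 141, 142, 141, 137, 134, 133, 137, 149, 160, 166, 168, 167, 167, 167, 166, 167, 167]
s5 0 (0, 18) [162, 162, 162, 161, 161, 159, 156, 144, 126, 111, 112, 122, 134, 139, 138, 138, 138, 138]
s5 0 (92, 112) [142, 142, 142, 143, 142, 142, 140, 137, 135, 139, 149, 159, 166, 168, 167, 166, 166, 166, 167, 167]
s5 27 (0, 18) [165, 165, 165, 165, 165, 162, 157, 145, 128, 117, 116, 124, 134, 140, 141, 140, 140, 140]
s5 27 (92, 112) [143, 144, 145, 145, 144, 143, 141, 138, 136, 138, 149, 160, 167, 167, 166, 165, 165, 165, 165, 166]
```

The near shim's edge is fully visible where it was before (8.5 mm in this view), with a clear gap before the plate's tail. So the tail is off the run and the plate is down against the far edge. Handing in.

```bash
python3 -c "
from bench import close_job; print(close_job())"
```

```text
the job is handed in; nothing more can be done
None
```

The plate was slid down the run into the pocket, the pictures show it flat against the far edge, and the job was handed in after about 17 s; while lowering it I pressed 30 N on the landing, and over the last 40 mm or so before I released it, it carried its full weight in the gripper, so it may have been just off the run there.

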